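Nudge the drilling template down onto its locating pins

ROBOT

A 6-joint arm with a two-finger parallel gripper is mounted at the origin on the work surface. World frame = base frame: x ahead of the robot, y to its left, z up, the work surface at z = 0. Lengths are in m, angles in rad, forces in N, time in s.
With the tool pointing down it reaches from about 0.275 to 0.775 m from the base axis. Payload 14.6 kg.
Tool frame: the origin (TCP) lies at the very end of the fingers, on their centre line; the grasp point (between the pads) lies 19 mm behind it; x points along the fingers, z is the direction in which the jaws open and shut, and the axes are right-handed (so a half turn about x gives the same grasp; the last joint's range is limited). The gripper opens to 85 mm and grips with 20 to 120 N. Pads are 22 mm wide; open, the fingers measure 114 mm over their backs; the gripper's body (76 mm by 85 mm) begins 54 mm behind the grasp point. The pads swing forward as they close: fully open they stand 13 mm farther back than shut.
Start: joints at [-1.375, 0.263, -0.048, 1.259, 0, 1.415], TCP at [0.18, -0.493, 0.231] pointing down, gripper open.
Joint ranges: [-2.65, 2.65], [-0.89, 1.7], [-1.18, 1.37], [-2.13, 2.11], [-1.35, 1.29], [-3.14, 3.14]. Speed limits (rad/s): [1.89, 1.89, 2.57, 2.79, 3.14, 3.14].

INTERFACE

Orientations are given as a 3x3 rotation matrix whose columns are the frame's x, y, z axes.
In Python, from rig import sense, cams, arm gives the robot as it stands. The module is installed in compiled form; this text tells all that it offers.
- The arm moves only by the tool apply_moves, never from a script. Its argument "targets" is a list of rows, each an object with "dp": the shift along the tool's x, y, z each as a share of 150 mm, from -1 to 1, a list of three; "spin": the turn about the tool's x as a share of 45 degrees, from -1 to 1; "grip": the closure in counts, from 0 (fully open) to 255 (shut). A call has 1 to 12 rows; each row shifts and turns the commanded pose from where the row before left it, along the tool's axes as they then stand; what a row does not reach is not made up. A row lasts 1/8 s, in which the tool goes at most 62.5 mm and 10.7 degrees, less where a joint would pass 70% of its speed; a pose out of reach is approached as far as the arm can. A call with a number of a shift or a turn outside -1 to 1 is refused whole. A call with a gripper value outside its range is refused whole. The fingers move at their own pace and stop on an object; "newtons" is the grip in N (left out, the last holds). Time passes only in rows, so rows that do not move let the fingers close. It gives the time, the measured TCP pose, the force and the opening at its end, in the units of the state.
- sense(): the state, without advancing time (a new reading comes with each control period).
- cams.get_image(name): name is "side" or "top" or "wrist"; returns a dict with "pixels" (384x512x3 uint8, red, green, blue), "fx", "fy", "cx", "cy" (pixels), "rvec" (rotation vector, rad) and "tvec" (3), from world to camera coordinates, as OpenCV has them. Camera axes: x right, y down, z forward; pixel columns grow to the right and rows downward; lengths in m; the calibration is good to about 2 mm. The wrist camera is an equidistant fisheye: a pixel r from the principal point sees the ray r / f radians off the axis. A picture is of the moment at which its call begins. There is no depth.
- arm.job_done(): hands the job in, once; it reports no verdict.
The state is a dict: "time": time; "qpos": joint angles; "joint_velocities": joint speeds; "tau": joint torques, N m; "tool_pos": TCP position; "ee_rot": TCP orientation; "wrist_force": force on the tool from outside, world axes, zero at the start; "ft_torque": the same for the moment, N m; "width": opening from 0.0 (shut) to 1.0 (fully open).
Only numpy, scipy, OpenCV 4.12 (cv2) and the standard library are available. Lean on these libraries where they do the work, as an engineer would, in place of code of your own. Each camera call takes 0.05 s, during which the arm holds its last target. There are 200 camera calls.

TASK

The aluminium drilling template is lying crooked and tilted on top of the two locating pins of the wooden jig. With the fingertips, nudge it sideways (the fence helps to square it up) until both of its locating holes drop over the two pins and it lies flat on the board, then move the hand clear. Only push it: do not lift it or flip it up, and leave the legs, hardware and tools around it where they are.

Things in the scene. Friction and masses are not known exactly. Their poses are not given: they have to be found in the camera images.
- jig: an immovable dark wooden jig board on the bench, 18 mm thick. Origin on its underside at bench level; x points away from the robot, y left, z up (the whole jig may be turned up to 0.3 rad). It spans x -100 to +110 and y -225 to +185 mm; its top is at z 18 mm. A fence (fence) and two steel pins (points) are fixed on it
- fence (a point): middle of the fence's face that looks towards the robot, at its foot on the board top: x 51.5, y -7.5, z 18 mm in the jig frame. The fence is a light wooden batten along the jig's y, 165 mm long (y -90 to +75 mm), 22 mm thick, 26 mm tall above the board top
- pin_left (a point): centre of the left (+y) locating pin at its foot on the board top, at x 18, y 30, z 18 mm in the jig frame. Pin 11 mm diameter, 9 mm tall, bullet-nosed: straight for 4 mm, then tapering to 6 mm diameter at the flat tip
- pin_right (a point): centre of the right (-y) locating pin at its foot, same pin, at x 18, y -30, z 18 mm in the jig frame
- template: the loose aluminium drilling template: a flat plate 100 mm (its x) by 180 mm (its y) by 10 mm thick, 0.35 to 0.65 kg. Origin at the centre of its underside, axes like the jig's. Seated, its origin is at x 0, y 0, z 18 mm in the jig frame, 1.5 mm short of the fence. Two holes (points) go over the pins; four small brass bushings in it are mere drilling guides
- template_near_edge (a point): middle of the template's long edge nearest the robot, at its underside: x -50, y 0, z 0 mm in the template frame. At the start this edge lies on the board and the rest leans on the pin tips, far edge high, a tilt of about 0.11 rad; the template is 13 to 20 mm short of its place towards the fence and turned up to 0.09 rad in the jig
- template_left_edge (a point): middle of the template's short left edge, at its underside: x 0, y 90, z 0 mm in the template frame. At the start the template is 18 to 45 mm too far left (jig +y). 3 to 10 N slide it; once both holes are over the pins it drops flat by itself, and the pins then stop it
- hole_left (a point): centre of the left (+y) locating hole at the template's underside: x 18, y 30, z 0 mm in the template frame
- hole_right (a point): centre of the right (-y) locating hole at the template's underside: x 18, y -30, z 0 mm in the template frame
- leg_a: a tapered round beech furniture leg standing upright, 120 mm tall, 40 mm diameter at the foot, 30 mm at the top; origin at the centre of its foot; bystander, on the jig board's near right corner
- bracket: a black steel leg bracket, 60 x 60 x 3 mm with a 38 mm round boss, 13 mm tall in all; origin at the centre of its underside; bystander, on the jig board's far right corner
- collar: a steel ring, 28 mm outside diameter with a dark bore, 12 mm tall; origin at the centre of its underside; bystander, on the jig board's far left corner
- leg_b: a tapered round beech furniture leg standing upright, 120 mm tall, 40 mm diameter at the foot, 30 mm at the top; origin at the centre of its foot; bystander, on the bench beyond the jig
- jar: an amber jar, 68 mm diameter, 85 mm tall, standing; origin at the centre of its underside; bystander, on the bench beyond the jig
- mallet: a hammer lying on the bench to the right of the jig, handle to its -x; bystander
- glue: a white glue bottle, 60 mm diameter, 180 mm tall, standing on the bench left of the jig; origin at the centre of its underside; bystander
Not all that is in view belongs to the job. What is meant by the template is not green, orange or pink, and is the smaller of those in its own colour.

How it is judged:
By the outcome, as a careful person would: the job done as asked, in the order asked, and still so for the second after the job is handed in, with the robot touching nothing.
It also fails if it takes over 48 s, if anything falls off the work surface, if the arm or the gripper's body presses on something with over 40 N, if the wrist force passes 120 N, or if a joint passes its speed limit or range.

## Working session

There is one attempt and no reset: what is moved stays moved. The work goes in short steps, Python scripts to look and compute and a tool call to move; the robot and the scene stay as the last step left them, time stands still between calls to the robot, and variables do not carry over. Pictures are saved under pics/ and viewed, about 8 in all and at most 12, crops included, and the job is handed in when it is done.

Besides the shell and the picture viewer there is one more tool, called after "Request:" in YAML: its name, and indented under it one key for each argument. apply_moves: Moves the arm, as the interface text tells. Shift numbers are shares of 150 mm and turn numbers shares of 45 degrees, none past 1 either way. Its arguments: {"type":"object","properties":{"targets":{"type":"array"},"newtons":{"type":"number"}},"required":["targets"]}

```bash
mkdir -p pics
cat > h.py <<'E'
import numpy as np, cv2
from rig import sense, cams, arm
def grab(n,f=None):
    d=cams.get_image(n)
    np.savez('last_%s.npz'%n,**{k:d[k] for k in d})
    if f: cv2.imwrite('pics/'+f,d['pixels'][:,:,::-1])
    return d
def load(n): return dict(np.load('last_%s.npz'%n))
def ray(d,uv):
    R=cv2.Rodrigues(np.array(d['rvec'],float))[0];t=np.array(d['tvec'],float).ravel()
    v=R.T@np.array([(uv[0]-d['cx'])/d['fx'],(uv[1]-d['cy'])/d['fy'],1.]);return -R.T@t,v/np.linalg.norm(v)
def onz(d,uv,z):
    o,v=ray(d,uv);return o+v*(z-o[2])/v[2]
def tri(a,b):
    (o1,v1),(o2,v2)=a,b
    s=np.linalg.lstsq(np.c_[v1,-v2],o2-o1,rcond=None)[0]
    p,q=o1+s[0]*v1,o2+s[1]*v2
    return (p+q)/2,np.linalg.norm(p-q)
def proj(d,P): return cv2.projectPoints(np.array(P,float).reshape(-1,3),np.array(d['rvec'],float),np.array(d['tvec'],float),np.array([[d['fx'],0,d['cx']],[0,d['fy'],d['cy']],[0,0,1]],float),None)[0][:,0]
E
python3 - <<'E'
from h import *
a=grab('top');b=grab('side')
im=np.hstack([cv2.resize(x['pixels'],(800,600)) for x in (a,)])
cv2.imwrite('pics/top.png',im[:,:,::-1]);cv2.imwrite('pics/side.png',cv2.resize(b['pixels'],(800,600))[:,:,::-1])
for d in(a,b):
  print(d['fx'],d['cx'],d['cy'],ray(d,(256,192)))
s=sense();print(s['tool_pos'],s['ee_rot'],s['width'],s['time'])
E
```

```text
359.64358582324456 250.3274011456021 193.57448559255937 (array([ 0.4795982 , -0.01849044,  1.04368327]), array([ 0.05485902,  0.00293143, -0.99848981]))
358.6848401626213 256.69286344454673 190.7058509374288 (array([0.31452822, 0.67063615, 0.80693567]), array([ 0.19520015, -0.66557691, -0.72035011]))
[ 0.18037413 -0.49279114  0.23086143] [[-1.75600464e-04  9.39086251e-01  3.43681514e-01]
 [ 9.32892796e-04  3.43681524e-01 -9.39085800e-01]
 [-9.99999549e-01  1.55714107e-04 -9.36417433e-04]] 1.000029522159289 0.1
```

View pics/top.png

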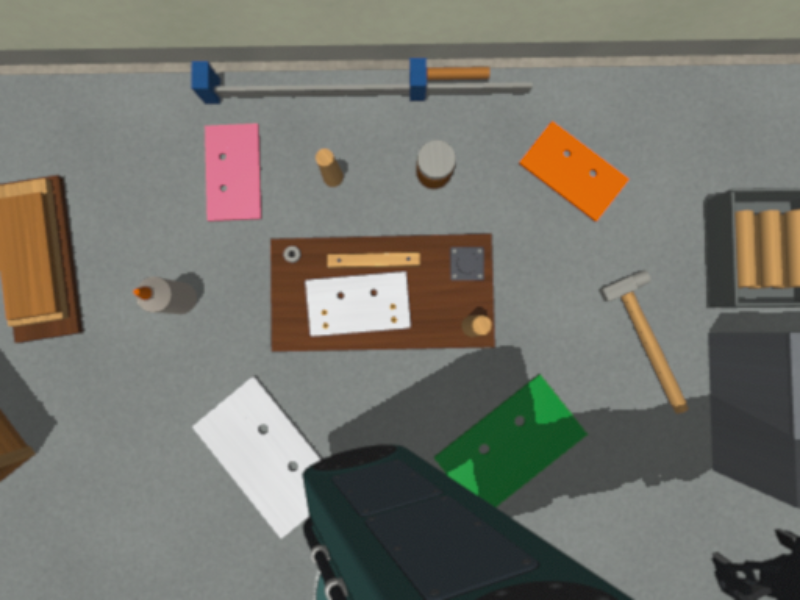

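View pics/side.png

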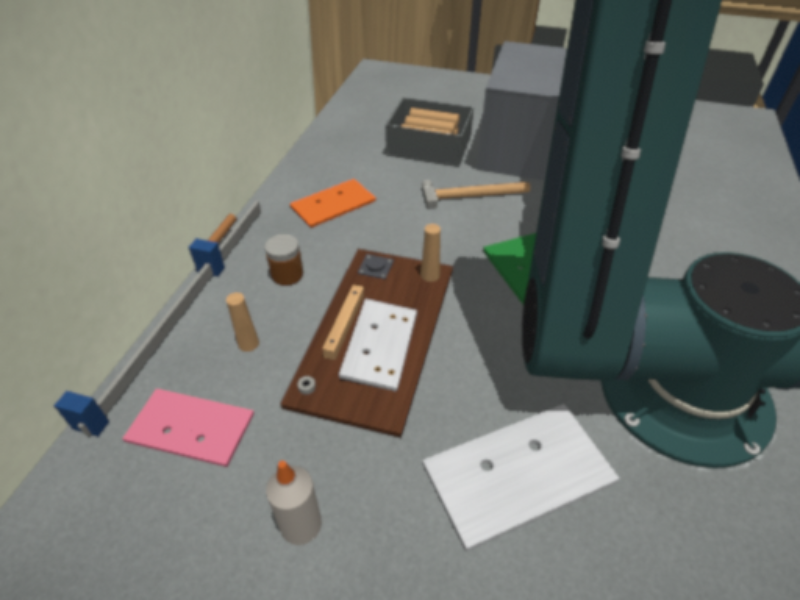

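The top view shows the jig at about (270–494, 235–350). The small white template on it spans (306–410, 272–336), with its holes at (340, 295) and (374, 293). The side view shows the same. The large white plate at the lower left is a distractor. I'll enlarge both views.

Run:
```python
from h import *
for n,(u,v,w,h,k) in dict(top=(168,145,155,85,5),side=(178,152,116,128,4.6)).items():
    c=load(n)['pixels'][v:v+h,u:u+w]
    c=cv2.resize(c,None,fx=k,fy=k,interpolation=cv2.INTER_CUBIC)
    for x in range(0,w,10): cv2.putText(c,str(u+x),(int(x*k),8),0,.3,(255,255,0));cv2.line(c,(int((x+.5)*k),10),(int((x+.5)*k),14),(255,255,0))
    for y in range(0,h,10): cv2.putText(c,str(v+y),(0,int((y+.5)*k)+3),0,.3,(255,255,0))
    cv2.imwrite(f'pics/{n}c.png',c[:,:,::-1])
```

```text
(no output)
```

View pics/topc.png

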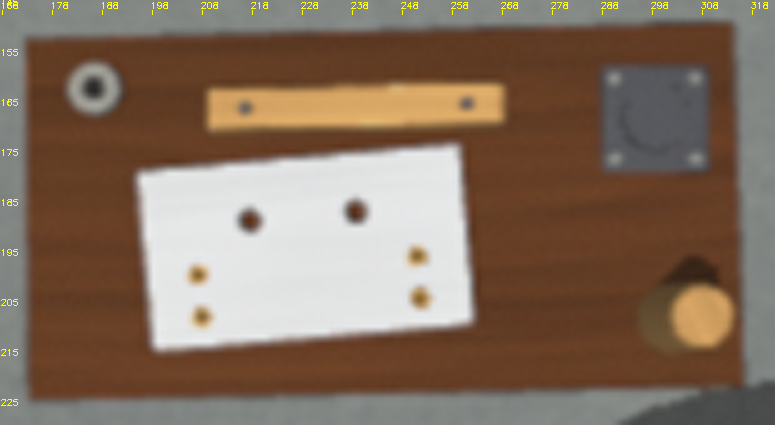

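View pics/sidec.png

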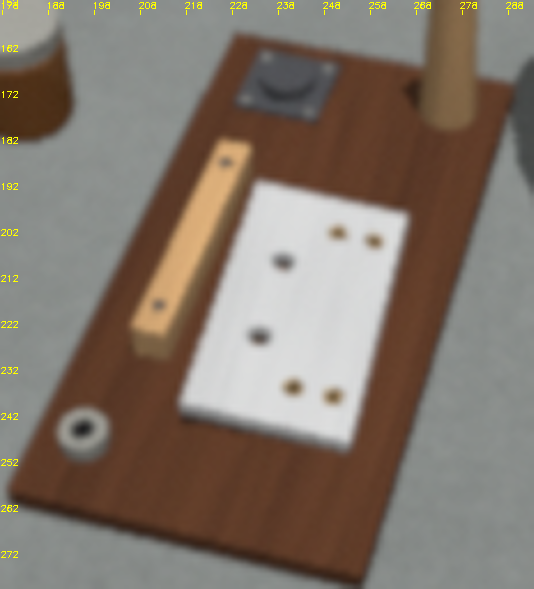

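Both crops are clear, so I'll fit the jig and template poses jointly from them.

```bash
cat > fit.py <<'E'
from h import *
from scipy.optimize import least_squares
def Rz(a):c,s=np.cos(a),np.sin(a);return np.array([[c,-s,0],[s,c,0],[0,0,1]])
def Ry(a):c,s=np.cos(a),np.sin(a);return np.array([[c,0,s],[0,1,0],[-s,0,c]])
J=np.array([[110,185,18],[110,-225,18],[-100,-225,18],[-100,185,18],[73.5,75,44],[73.5,-90,44],[51.5,-90,44],[51.5,75,44]])/1e3
T=np.array([[50,90,10],[50,-90,10],[-50,-90,10],[-50,90,10],[18,30,10],[18,-30,10]])/1e3
E
python3 - <<'E'
from fit import *
t,s=load('top'),load('side')
ct=lambda l:np.array(l)/5+[167.5,144.5]
cs=lambda l:np.array(l)/4.6+[177.5,151.5]
jt=ct([(26,40),(733,24),(743,388),(30,400),(207,90),(502,84),(504,122),(207,131)])
js=cs([(10,492),(237,33),(515,84),(362,577),(132,325),(221,141),(251,145),(170,332)])
tt=ct([(136,172),(459,145),(473,324),(154,351),(250,220),(356,211)])
ts=cs([(181,408),(255,180),(408,213),(350,444),(260,336),(284,262)])
def place(P,p):return P@Rz(p[2]).T+[p[0],p[1],0]
def rj(p,which):
    W=place(J,p);return np.r_[*( [(proj(t,W)-jt).ravel()] if 't' in which else []),*([(proj(s,W)-js).ravel()] if 's' in which else [])]
for w in('t','s','ts'):
    r=least_squares(rj,[.5,0,0],args=(w,),loss='soft_l1');print(w,r.x.round(4),np.abs(r.fun).max().round(2),np.sqrt((r.fun**2).mean()).round(2))
jp=r.x
def placeT(P,q): return P@Ry(q[4]).T@Rz(q[3]).T+q[:3]
def rt(q,w):
    W=placeT(T,q);return np.r_[*([(proj(t,W)-tt).ravel()] if 't' in w else []),*([(proj(s,W)-ts).ravel()] if 's' in w else [])]
for w in('t','ts'):
    r=least_squares(rt,[jp[0],jp[1],.03,0,-.1],args=(w,),loss='soft_l1');q=r.x
    print(w,q.round(4),np.abs(r.fun).max().round(2),np.sqrt((r.fun**2).mean()).round(2))
    rel=Rz(jp[2]).T@(q[:3]-[jp[0],jp[1],0]);print('in jig',rel.round(4),q[3]-jp[2])
    ne=placeT(np.array([[-.05,0,0],[0,.09,0],[.018,.03,0],[.018,-.03,0]]),q)
    print('near/left/holes',ne.round(4).tolist())
print('pins',place(np.array([[18,30,18],[18,-30,18]])/1e3,jp).round(4).tolist())
# triangulated
for i in range(6): print(tri(ray(t,tt[i]),ray(s,ts[i])))
for i in range(8): print(tri(ray(t,jt[i]),ray(s,js[i])))
np.save('jp.npy',jp)
E
```

```text
t [0.5455 0.0395 0.0137] 0.84 0.41
s [0.547  0.0389 0.0167] 0.86 0.5
ts [0.5461 0.0393 0.0149] 0.95 0.5
t [ 0.5303  0.061   0.0334  0.0771 -0.1175] 0.19 0.11
in jig [-0.0154  0.0219  0.0334] 0.06215156898471322
near/left/holes [[0.4808, 0.0572, 0.0276], [0.5234, 0.1507, 0.0334], [0.5459, 0.0923, 0.0355], [0.5505, 0.0324, 0.0355]]
ts [ 0.5315  0.0621  0.0239  0.0811 -0.0845] 0.75 0.4
in jig [-0.0143  0.023   0.0239] 0.0661701032654898
near/left/holes [[0.4818, 0.0581, 0.0197], [0.5242, 0.1518, 0.0239], [0.5469, 0.0935, 0.0254], [0.5518, 0.0337, 0.0254]]
pins [[0.5637, 0.0696, 0.018], [0.5645, 0.0096, 0.018]]
(array([0.57312163, 0.15700532, 0.03637881]), np.float64(6.436167725181695e-06))
(array([ 0.58825973, -0.02467151,  0.03989176]), np.float64(0.003441788410239182))
(array([ 0.48776352, -0.0320072 ,  0.03117026]), np.float64(0.0028090224173590523))
(array([0.47338874, 0.14827626, 0.02844617]), np.float64(0.0023550810831789414))
(array([0.54632499, 0.0930132 , 0.0347341 ]), np.float64(0.001392211458184967))
(array([0.5509025 , 0.03320837, 0.03479227]), np.float64(0.0012453382055049743))
(array([0.65224428, 0.2246618 , 0.01541119]), np.float64(0.00018411885639925329))
(array([ 0.65807982, -0.18254634,  0.01765801]), np.float64(0.0015066386559249069))
(array([ 0.45066273, -0.18489938,  0.01832557]), np.float64(0.0027300210599085326))
(array([0.44536447, 0.22137962, 0.01583284]), np.float64(0.0016431847167610735))
(array([0.61819778, 0.11556615, 0.04711712]), np.float64(0.0008529942044274146))
(array([ 0.6210832 , -0.04917136,  0.04325701]), np.float64(0.0016271878493005392))
(array([ 0.59995609, -0.04996468,  0.04457811]), np.float64(0.0024301383943633246))
(array([0.59465568, 0.1152714 , 0.04840258]), np.float64(5.849572174267527e-05))
```

Jig pose is x 0.546, y 0.039, yaw 0.015. In the jig frame the template is at (-15, +22), yaw +0.064, which fits the text. I'll bring the shut fingers down in front of the left half of the near edge, push the template square against the fence, then slide it right along the fence.

Request:
apply_moves:
  targets:
    - {"dp":[0,0,0],"spin":0.213,"grip":255}
    - {"dp":[0,0,0],"spin":0.213,"grip":255}
    - {"dp":[0,0.16,-0.3],"spin":0,"grip":255}
    - {"dp":[0,0.16,-0.3],"spin":0,"grip":255}
    - {"dp":[0,0.16,-0.3],"spin":0,"grip":255}
    - {"dp":[0,0.16,-0.3],"spin":0,"grip":255}
    - {"dp":[0,0.16,-0.3],"spin":0,"grip":255}
    - {"dp":[0,0.16,-0.3],"spin":0,"grip":255}
    - {"dp":[0,0.16,-0.3],"spin":0,"grip":255}
    - {"dp":[0,0.16,-0.3],"spin":0,"grip":255}
    - {"dp":[0,0.16,-0.3],"spin":0,"grip":255}
    - {"dp":[0,0,0],"spin":0,"grip":255}
  newtons: 20

```text
time: 1.6
tool_pos: [0.3905, -0.0819, 0.2311]
ee_rot: [[-0.0, 1.0, 0.021], [0.001, 0.021, -1.0], [-1.0, -0.0, -0.001]]
wrist_force: [-0.7, 1.3, 0.4]
width: 0.003
```

```bash
cat > st.py <<'E'
from fit import *
jp=np.load('jp.npy')
def injig(p): return Rz(jp[2]).T@(np.array(p)-[jp[0],jp[1],0])
if __name__=='__main__':
    s=sense();print(s['time'],'jig mm',(injig(s['tool_pos'])*1e3).round(1),'F',(Rz(jp[2]).T@np.array(s['wrist_force'])).round(1),s['width'],(Rz(jp[2]).T@np.array(s['ee_rot'])).round(3).tolist())
E
python3 st.py; python3 -c "
from st import *
t=load('top')
for uv,z in(((99,189),.1),((470*.64,325*.64),.12)): print((injig(onz(t,uv,z))*1e3).round())"
```

```text
1.6 jig mm [-157.4 -118.9  231.1] F [-0.7  1.3  0.4] 0.0026673505680767664 [[-0.0, 1.0, 0.006], [0.001, 0.006, -1.0], [-1.0, -0.0, -0.001]]
[  2. 361. 100.]
[ -60. -169.  120.]
```

Request:
apply_moves:
  targets:
    - {"dp":[0,0.1,-0.27],"spin":0,"grip":255}
    - {"dp":[0,0.1,-0.27],"spin":0,"grip":255}
    - {"dp":[0,0.1,-0.27],"spin":0,"grip":255}
    - {"dp":[0,0.1,-0.27],"spin":0,"grip":255}
    - {"dp":[0.3,0,0],"spin":0.01,"grip":255}
    - {"dp":[0.3,0,0],"spin":0,"grip":255}
    - {"dp":[0.3,0,0],"spin":0,"grip":255}
    - {"dp":[0.3,0,0],"spin":0,"grip":255}
    - {"dp":[0.1,0,0],"spin":0,"grip":255}
    - {"dp":[0.08,0,0],"spin":0,"grip":255}
    - {"dp":[0,0,0],"spin":0,"grip":255}

```text
time: 2.98
tool_pos: [0.447, 0.0779, 0.024]
ee_rot: [[-0.001, 1.0, 0.008], [-0.0, 0.008, -1.0], [-1.0, -0.001, 0.0]]
wrist_force: [-0.3, 0.3, -0.0]
width: -0.001
```

```bash
python3 st.py
```

```text
2.975 jig mm [-98.5  40.1  24. ] F [-0.3  0.3 -0. ] -0.0009358093823641694 [[-0.001, 1.0, -0.007], [-0.0, -0.007, -1.0], [-1.0, -0.001, 0.0]]
```

Request:
apply_moves:
  targets:
    - {"dp":[0.012,0,0],"spin":0,"grip":255}
    - {"dp":[0,0.03,0],"spin":0,"grip":255}
    - {"dp":[0,0.03,0],"spin":0,"grip":255}
    - {"dp":[0,0.03,0],"spin":0,"grip":255}
    - {"dp":[0,0.03,0],"spin":0,"grip":255}
    - {"dp":[0,0.02,0],"spin":0,"grip":255}
    - {"dp":[0,0.02,0],"spin":0,"grip":255}
    - {"dp":[0,0.02,0],"spin":0,"grip":255}
    - {"dp":[0,0.02,0],"spin":0,"grip":255}

```text
time: 4.1
tool_pos: [0.4759, 0.0789, 0.0222]
ee_rot: [[-0.002, 1.0, 0.009], [0.0, 0.009, -1.0], [-1.0, -0.002, -0.0]]
wrist_force: [-6.4, 2.0, 4.2]
width: -0.004
```

```bash
python3 st.py
```

```text
4.1 jig mm [-69.6  40.6  22.2] F [-6.3  2.1  4.2] -0.0036147249954382086 [[-0.002, 1.0, -0.006], [0.001, -0.006, -1.0], [-1.0, -0.002, -0.0]]
```

Request:
apply_moves:
  targets:
    - {"dp":[0,0.013,0],"spin":0,"grip":255}
    - {"dp":[0,0.013,0],"spin":0,"grip":255}
    - {"dp":[0,0.013,0],"spin":0,"grip":255}
    - {"dp":[0,0.013,0],"spin":0,"grip":255}

```text
time: 4.6
tool_pos: [0.4835, 0.0789, 0.0221]
ee_rot: [[-0.003, 1.0, 0.009], [0.0, 0.009, -1.0], [-1.0, -0.003, -0.0]]
wrist_force: [-6.3, 0.9, 3.4]
width: -0.002
```

```bash
cat > crop.py <<'E'
from st import *
import sys
f=sys.argv[1]
out=[]
for n,(u,v,w,h,k) in dict(top=(190,140,80,85,5),side=(188,172,84,90,4.7)).items():
    d=grab(n);c=cv2.resize(d['pixels'][v:v+h,u:u+w],None,fx=k,fy=k,interpolation=cv2.INTER_CUBIC)
    c=cv2.copyMakeBorder(c,0,430-c.shape[0],0,400-c.shape[1],cv2.BORDER_CONSTANT);out.append(c)
cv2.imwrite('pics/'+f,np.hstack(out)[:,:,::-1])
E
python3 st.py; python3 crop.py c1.png
```

```text
4.6 jig mm [-62.   40.5  22.1] F [-6.3  1.   3.4] -0.0015653015684985389 [[-0.003, 1.0, -0.006], [0.0, -0.006, -1.0], [-1.0, -0.003, -0.0]]
```

View pics/c1.png

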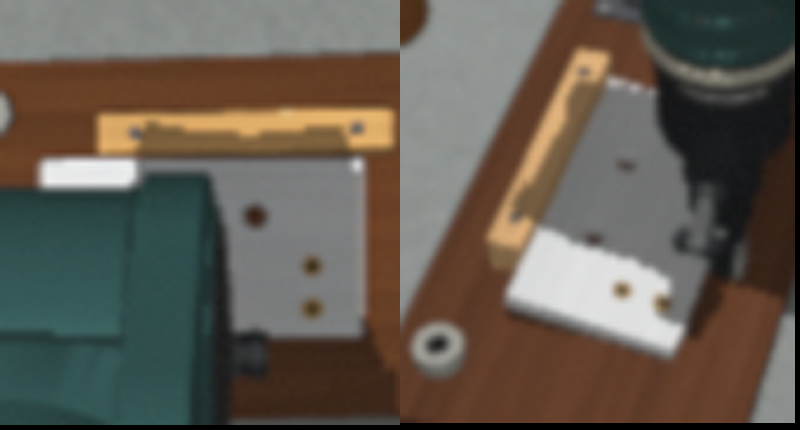

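The crop shows the template nearly square, with its far edge from (40,160) to (362,157). It's about 2–3 mm short of the fence, whose face runs (98,155) to (392,150). I'll finish this push.

Request:
apply_moves:
  targets:
    - {"dp":[0,0.01,0],"spin":0,"grip":255}
    - {"dp":[0,0.007,0],"spin":0,"grip":255}

```text
time: 4.95
tool_pos: [0.4859, 0.0789, 0.0221]
ee_rot: [[-0.003, 1.0, 0.009], [0.0, 0.009, -1.0], [-1.0, -0.003, -0.0]]
wrist_force: [-9.8, 0.7, 4.4]
width: 0.002
```

```bash
python3 st.py
```

```text
4.95 jig mm [-59.6  40.5  22.1] F [-9.8  0.8  4.4] 0.0016833453759759049 [[-0.003, 1.0, -0.006], [0.0, -0.006, -1.0], [-1.0, -0.003, -0.0]]
```

Request:
apply_moves:
  targets:
    - {"dp":[0,0.006,0],"spin":0,"grip":255}
    - {"dp":[0,0.0,0],"spin":0,"grip":255}

```text
time: 5.2
tool_pos: [0.4859, 0.0789, 0.022]
ee_rot: [[-0.005, 1.0, 0.009], [0.0, 0.009, -1.0], [-1.0, -0.005, -0.0]]
wrist_force: [-11.9, 1.1, 7.9]
width: -0.003
```

```bash
python3 st.py
```

```text
5.2 jig mm [-59.6  40.5  22. ] F [-11.9   1.3   7.9] -0.0031267596381292714 [[-0.005, 1.0, -0.006], [0.0, -0.006, -1.0], [-1.0, -0.005, -0.0]]
```

The template is now blocked at the fence. The force rose to 12 N with no travel, with the finger at -59.6 against the predicted -59.5. I'll back off and go round to the left edge.

Request:
apply_moves:
  targets:
    - {"dp":[0,-0.1,0],"spin":-0.008,"grip":255}
    - {"dp":[0,-0.08,0],"spin":0,"grip":255}
    - {"dp":[-0.3,0,0],"spin":0,"grip":255}
    - {"dp":[0,0,-0.25],"spin":0,"grip":255}
    - {"dp":[0,0,-0.25],"spin":0,"grip":255}
    - {"dp":[0,0,-0.25],"spin":0,"grip":255}
    - {"dp":[0,0.3,0],"spin":0,"grip":255}
    - {"dp":[0,0.28,0],"spin":0,"grip":255}
    - {"dp":[0,0,0],"spin":0,"grip":255}

```text
time: 6.32
tool_pos: [0.5495, 0.1427, 0.068]
ee_rot: [[-0.004, 0.996, 0.089], [0.043, 0.09, -0.995], [-0.999, -0.0, -0.043]]
wrist_force: [-0.2, -0.4, 0.1]
width: 0.001
```

```bash
python3 st.py; python3 crop.py c2.png
```

```text
6.325 jig mm [  4.9 103.4  68. ] F [-0.2 -0.4  0.1] 0.0006330391986043578 [[-0.003, 0.997, 0.075], [0.043, 0.075, -0.996], [-0.999, -0.0, -0.043]]
```

View pics/c2.png

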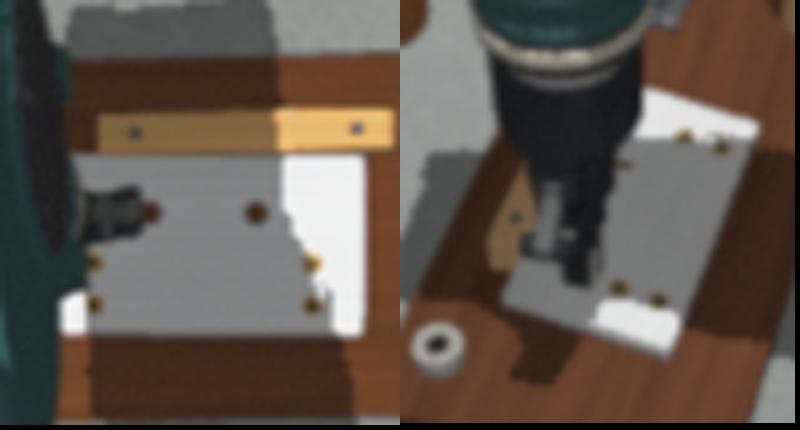

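The template is square against the fence. The tool came out tilted and 48 mm short of target, so I'll check the joints before going on.

```bash
python3 -c "
from h import *
s=sense();print(np.array(s['qpos']).round(3),np.array(s['joint_velocities']).round(3),np.array(s['tau']).round(1))"
```

```text
[ 0.089  0.427 -0.263  0.883  0.043  3.141] [-0.001 -0.021 -0.023 -0.001 -0.001  0.002] [ -0.3 -71.9  34.8  -0.2   0.2  -0. ]
```

Request:
apply_moves:
  targets:
    - {"dp":[0,0,0],"spin":0,"grip":255}

```text
time: 6.55
tool_pos: [0.5464, 0.1423, 0.0687]
ee_rot: [[-0.005, 0.996, 0.089], [0.042, 0.089, -0.995], [-0.999, -0.002, -0.043]]
wrist_force: [-0.0, -1.3, 0.3]
width: -0.003
```

```bash
python3 st.py;python3 -c "
from h import *
s=sense();print(np.array(s['qpos']).round(3),np.array(s['joint_velocities']).round(3),np.array(s['tau']).round(1))"
```

```text
6.55 jig mm [  1.8 103.   68.7] F [-0.1 -1.3  0.3] -0.0025047936735687936 [[-0.005, 0.997, 0.074], [0.042, 0.075, -0.996], [-0.999, -0.002, -0.043]]
[ 0.089  0.425 -0.264  0.883  0.043  3.141] [-0.002 -0.007  0.003 -0.001 -0.001  0.   ] [ -0.  -72.4  33.5  -0.    0.2  -0. ]
```

Joint 6 has run into its end stop. I'll turn the hand back a quarter turn, which takes joint 6 to about 1.6–1.8.

Request:
apply_moves:
  targets:
    - {"dp":[-0.1,0,0],"spin":-0.2,"grip":255}
    - {"dp":[0,0,0],"spin":-0.23,"grip":255}
    - {"dp":[0,0,0],"spin":-0.23,"grip":255}
    - {"dp":[0,0,0],"spin":-0.23,"grip":255}
    - {"dp":[0,0,0],"spin":-0.23,"grip":255}
    - {"dp":[0,0,0],"spin":-0.23,"grip":255}
    - {"dp":[0,0,0],"spin":-0.23,"grip":255}
    - {"dp":[0,0,0],"spin":-0.23,"grip":255}
    - {"dp":[0,0,0],"spin":-0.095,"grip":255}
    - {"dp":[0,0,0],"spin":0,"grip":255}

```text
time: 7.8
tool_pos: [0.5468, 0.1415, 0.084]
ee_rot: [[-0.004, -0.014, 1.0], [0.042, 0.999, 0.014], [-0.999, 0.042, -0.004]]
wrist_force: [0.0, -0.3, -1.1]
width: -0.0
```

```bash
python3 st.py;python3 -c "
from h import *
s=sense();print(np.array(s['qpos']).round(3))"
```

```text
7.8 jig mm [  2.2 102.2  84. ] F [ 0.  -0.3 -1.1] -0.0002784530792309471 [[-0.004, 0.001, 1.0], [0.042, 0.999, -0.001], [-0.999, 0.042, -0.004]]
[ 0.087  0.412 -0.24   0.92   0.042  1.644]
```

Request:
apply_moves:
  targets:
    - {"dp":[0,0.15,-0.013],"spin":0,"grip":255}
    - {"dp":[0,0.12,0],"spin":0,"grip":255}
    - {"dp":[0.2,0,0],"spin":0,"grip":255}
    - {"dp":[0.2,0,0],"spin":0,"grip":255}
    - {"dp":[0.01,0,0],"spin":0,"grip":255}
    - {"dp":[0,0,0],"spin":0,"grip":255}

```text
time: 8.55
tool_pos: [0.545, 0.1848, 0.025]
ee_rot: [[-0.004, -0.014, 1.0], [0.042, 0.999, 0.014], [-0.999, 0.042, -0.003]]
wrist_force: [-0.1, -0.4, -0.4]
width: 0.003
```

```bash
python3 st.py
```

```text
8.55 jig mm [  1.1 145.5  25. ] F [-0.1 -0.4 -0.4] 0.003064603363074455 [[-0.003, 0.001, 1.0], [0.042, 0.999, -0.001], [-0.999, 0.042, -0.003]]
```

Request:
apply_moves:
  targets:
    - {"dp":[0,-0.04,0],"spin":0,"grip":255}
    - {"dp":[0,-0.04,0],"spin":0,"grip":255}
    - {"dp":[0,-0.03,0],"spin":0,"grip":255}
    - {"dp":[0,-0.015,0],"spin":0,"grip":255}
    - {"dp":[0,-0.015,0],"spin":0,"grip":255}
    - {"dp":[0,-0.015,0],"spin":0,"grip":255}
    - {"dp":[0,-0.015,0],"spin":0,"grip":255}
    - {"dp":[0,-0.015,0],"spin":0,"grip":255}
    - {"dp":[0,-0.015,0],"spin":0,"grip":255}

```text
time: 9.68
tool_pos: [0.5451, 0.1549, 0.023]
ee_rot: [[-0.004, -0.015, 1.0], [0.043, 0.999, 0.015], [-0.999, 0.043, -0.004]]
wrist_force: [-1.0, 4.9, 1.8]
width: -0.002
```

```bash
python3 st.py
```

```text
9.675 jig mm [  0.8 115.6  23. ] F [-0.9  4.9  1.8] -0.0019060001274700436 [[-0.004, 0.0, 1.0], [0.043, 0.999, -0.0], [-0.999, 0.043, -0.004]]
```

Request:
apply_moves:
  targets:
    - {"dp":[0,-0.013,0],"spin":0,"grip":255}
    - {"dp":[0,-0.013,0],"spin":0,"grip":255}
    - {"dp":[0,-0.013,0],"spin":0,"grip":255}
    - {"dp":[-0.003,-0.013,0],"spin":0,"grip":255}
    - {"dp":[0,-0.007,0],"spin":0,"grip":255}
    - {"dp":[0,-0.007,0],"spin":0,"grip":255}

```text
time: 10.42
tool_pos: [0.5452, 0.1444, 0.0228]
ee_rot: [[-0.004, -0.014, 1.0], [0.042, 0.999, 0.014], [-0.999, 0.042, -0.004]]
wrist_force: [0.4, -0.4, 0.5]
width: -0.004
```

```bash
python3 st.py; python3 crop.py c3.png
```

```text
10.425 jig mm [  0.7 105.1  22.8] F [ 0.4 -0.4  0.5] -0.00396656751612472 [[-0.004, 0.001, 1.0], [0.042, 0.999, -0.001], [-0.999, 0.042, -0.004]]
```

View pics/c3.png

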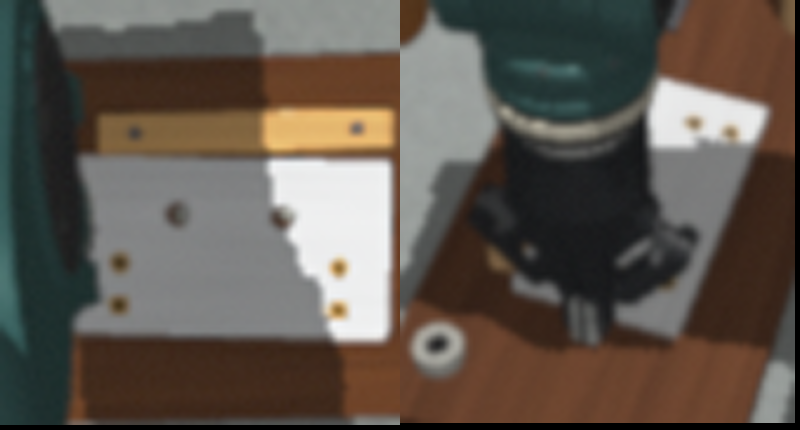

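The force has gone to zero, and the pin tips glint inside both holes at (178,214) and (282,216). It seems to have dropped. I'll withdraw to the left, rise and clear the view to check.

Request:
apply_moves:
  targets:
    - {"dp":[0,0.1,0],"spin":0,"grip":255}
    - {"dp":[0,0.1,0],"spin":0,"grip":255}
    - {"dp":[-0.3,0,0],"spin":0,"grip":255}
    - {"dp":[-0.3,0,0],"spin":0,"grip":255}
    - {"dp":[-0.3,0,0],"spin":0,"grip":255}
    - {"dp":[-0.3,0,0],"spin":0,"grip":255}
    - {"dp":[0,-0.1,-0.3],"spin":0,"grip":255}
    - {"dp":[0,-0.3,-0.25],"spin":0,"grip":255}
    - {"dp":[0,-0.3,-0.25],"spin":0,"grip":255}
    - {"dp":[0,-0.3,-0.2],"spin":0,"grip":255}
    - {"dp":[0,-0.3,-0.1],"spin":0,"grip":255}
    - {"dp":[0,-0.3,0],"spin":0,"grip":255}

```text
time: 12.02
tool_pos: [0.3834, -0.0756, 0.1949]
ee_rot: [[-0.004, -0.015, 1.0], [0.042, 0.999, 0.015], [-0.999, 0.042, -0.003]]
wrist_force: [0.8, -0.4, 0.6]
width: -0.004
```

Request:
apply_moves:
  targets:
    - {"dp":[0,-0.3,0],"spin":0,"grip":255}
    - {"dp":[0,-0.3,0],"spin":0,"grip":255}
    - {"dp":[0,-0.3,0],"spin":0,"grip":255}
    - {"dp":[0,-0.3,0],"spin":0,"grip":255}
    - {"dp":[0,-0.3,0],"spin":0,"grip":255}
    - {"dp":[0,0,0],"spin":0,"grip":255}

```text
time: 12.78
tool_pos: [0.3879, -0.3018, 0.1845]
ee_rot: [[-0.004, -0.012, 1.0], [0.042, 0.999, 0.013], [-0.999, 0.042, -0.004]]
wrist_force: [0.3, 0.4, -0.8]
width: 0.001
```

```bash
python3 st.py; python3 crop.py c4.png
```

```text
12.775 jig mm [-163.3 -338.7  184.5] F [ 0.3  0.4 -0.8] 0.0005332688197985534 [[-0.004, 0.002, 1.0], [0.042, 0.999, -0.002], [-0.999, 0.042, -0.004]]
```

View pics/c4.png

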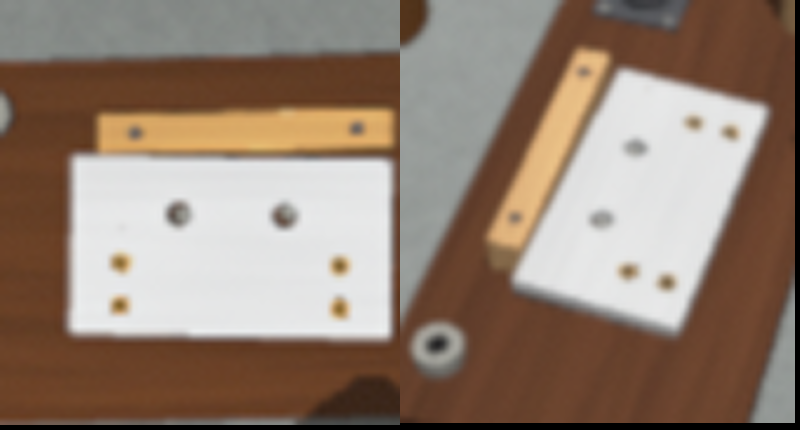

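The view is clear. The template's far edge runs (70,155) to (392,158), so it looks slightly turned clockwise relative to the fence, and the pins sit to the right in the holes. I'll fit its pose again.

```bash
cat > tf.py <<'E'
from st import *
t,s=load('top'),load('side')
def place(P,p):return P@Rz(p[2]).T+[p[0],p[1],0]
def Rx(a):c,s=np.cos(a),np.sin(a);return np.array([[1,0,0],[0,c,-s],[0,s,c]])
def placeT(P,q): return P@(Rz(q[3])@Ry(q[4])@Rx(q[5])).T+q[:3]
def run(tt,ts):
    tt=np.array(tt)/5+[189.5,139.5];ts=np.array(ts)/4.7-[400/4.7,0]+[187.5,171.5]
    W=place(T+[0,0,.018],jp)
    print('if seated, px diff top',(tt-proj(t,W)).round(1).tolist(),'side',(ts-proj(s,W)).round(1).tolist())
    for w in('t','s','ts'):
        def f(q):
            W=placeT(T,q);return np.r_[*([(proj(t,W)-tt).ravel()] if 't' in w else []),*([(proj(s,W)-ts).ravel()] if 's' in w else [])]
        r=least_squares(f,[jp[0],jp[1],.02,0,0,0],loss='soft_l1');q=r.x
        print(w,'jig mm',(injig(q[:3])*1e3).round(1),'yaw,pitch,roll',(q[3:]-[jp[2],0,0]).round(3),'rms',np.sqrt((r.fun**2).mean()).round(2))
E
python3 -c "
from tf import *
run([(70,155),(392,158),(392,340),(69,334),(178,214),(285,215)],[(515,281),(619,68),(769,107),(677,325),(601,219),(636,148)])"
```

```text
if seated, px diff top [[-1.2, -1.0], [-0.1, 1.0], [-0.9, 2.2], [-1.9, -0.4], [-0.8, 0.0], [-0.6, 0.7]] side [[-1.2, -1.2], [0.6, -1.1], [0.8, 0.9], [-2.0, 0.3], [-0.9, -0.4], [0.1, -0.2]]
t jig mm [-1.9  1.5 37.8] yaw,pitch,roll [-0.033 -0.08  -0.04 ] rms 0.14
s jig mm [ 1.7 -0.4 17.9] yaw,pitch,roll [-0.038 -0.031 -0.005] rms 0.21
ts jig mm [-0.4  2.9 22.3] yaw,pitch,roll [-0.034 -0.034  0.004] rms 0.35
```

It hasn't fully dropped. It sits on the pin noses about 2 mm too far left, turned about -0.034 rad, with about 0.03 rad of tilt left. A nudge to the right at the near end of the left edge corrects both position and turn.

Request:
apply_moves:
  targets:
    - {"dp":[0,0.3,0],"spin":0,"grip":255}
    - {"dp":[0,0.3,0],"spin":0,"grip":255}
    - {"dp":[0,0.3,0],"spin":0,"grip":255}
    - {"dp":[0,0.3,0],"spin":0,"grip":255}
    - {"dp":[0,0.3,0],"spin":0,"grip":255}
    - {"dp":[0,0.3,0],"spin":0,"grip":255}
    - {"dp":[0,0.3,0],"spin":0,"grip":255}
    - {"dp":[0,0.3,0],"spin":0,"grip":255}
    - {"dp":[0,0.3,0.3],"spin":0,"grip":255}
    - {"dp":[0,0.3,0.3],"spin":0,"grip":255}
    - {"dp":[0,0.13,0.3],"spin":0,"grip":255}
    - {"dp":[0,0,0],"spin":0,"grip":255}

```text
time: 14.38
tool_pos: [0.515, 0.172, 0.2037]
ee_rot: [[-0.005, -0.018, 1.0], [0.042, 0.999, 0.018], [-0.999, 0.042, -0.004]]
wrist_force: [-0.7, -0.8, -1.0]
width: -0.002
```

```bash
python3 st.py
```

```text
14.375 jig mm [-29.1 133.2 203.7] F [-0.7 -0.8 -1. ] -0.002460709686313652 [[-0.004, -0.003, 1.0], [0.042, 0.999, 0.003], [-0.999, 0.042, -0.004]]
```

Request:
apply_moves:
  targets:
    - {"dp":[0.2,0,0],"spin":0,"grip":255}
    - {"dp":[0.2,0,0],"spin":0,"grip":255}
    - {"dp":[0.2,0,0],"spin":0,"grip":255}
    - {"dp":[0.2,0,0],"spin":0,"grip":255}
    - {"dp":[0.2,0,0],"spin":0,"grip":255}
    - {"dp":[0.19,0,0],"spin":0,"grip":255}
    - {"dp":[0,-0.08,0],"spin":0,"grip":255}
    - {"dp":[0,-0.08,0],"spin":0,"grip":255}
    - {"dp":[0,-0.04,0],"spin":0,"grip":255}
    - {"dp":[0,-0.02,0],"spin":0,"grip":255}
    - {"dp":[0,0,0],"spin":0,"grip":255}

```text
time: 15.75
tool_pos: [0.5139, 0.1439, 0.0249]
ee_rot: [[-0.004, -0.014, 1.0], [0.042, 0.999, 0.014], [-0.999, 0.042, -0.003]]
wrist_force: [0.2, 0.6, 0.3]
width: 0.002
```

```bash
python3 st.py
```

```text
15.75 jig mm [-30.6 105.   24.9] F [0.3 0.6 0.3] 0.0015645088218850772 [[-0.003, 0.001, 1.0], [0.042, 0.999, -0.001], [-0.999, 0.042, -0.003]]
```

Request:
apply_moves:
  targets:
    - {"dp":[0.012,0,0],"spin":0,"grip":255}
    - {"dp":[0,-0.006,0],"spin":0,"grip":255}
    - {"dp":[0,-0.006,0],"spin":0,"grip":255}

```text
time: 16.12
tool_pos: [0.5137, 0.1424, 0.0226]
ee_rot: [[-0.004, -0.015, 1.0], [0.042, 0.999, 0.015], [-0.999, 0.042, -0.004]]
wrist_force: [-0.2, 0.7, 0.0]
width: 0.002
```

Request:
apply_moves:
  targets:
    - {"dp":[0,-0.005,0],"spin":0,"grip":255}
    - {"dp":[0,-0.003,0],"spin":0,"grip":255}

```text
time: 16.38
tool_pos: [0.5135, 0.1414, 0.0226]
ee_rot: [[-0.005, -0.015, 1.0], [0.043, 0.999, 0.015], [-0.999, 0.043, -0.004]]
wrist_force: [-1.1, 4.1, 0.3]
width: 0.005
```

```bash
python3 st.py
```

```text
16.375 jig mm [-31.  102.6  22.6] F [-1.   4.1  0.3] 0.005091015987110738 [[-0.004, 0.0, 1.0], [0.043, 0.999, -0.0], [-0.999, 0.043, -0.004]]
```

Request:
apply_moves:
  targets:
    - {"dp":[0,-0.005,0],"spin":0,"grip":255}
    - {"dp":[0,-0.003,0],"spin":0,"grip":255}

```text
time: 16.62
tool_pos: [0.5135, 0.14, 0.0226]
ee_rot: [[-0.005, -0.015, 1.0], [0.043, 0.999, 0.015], [-0.999, 0.043, -0.004]]
wrist_force: [-2.6, 4.8, 0.6]
width: 0.003
```

Request:
apply_moves:
  targets:
    - {"dp":[0,-0.005,0],"spin":0,"grip":255}

```text
time: 16.75
tool_pos: [0.5135, 0.1394, 0.0225]
ee_rot: [[-0.005, -0.015, 1.0], [0.043, 0.999, 0.015], [-0.999, 0.043, -0.004]]
wrist_force: [-3.7, 5.3, 1.5]
width: 0.0
```

```bash
python3 st.py
```

```text
16.75 jig mm [-31.1 100.5  22.5] F [-3.6  5.3  1.5] 0.00048359020722656273 [[-0.004, 0.0, 1.0], [0.043, 0.999, -0.0], [-0.999, 0.043, -0.004]]
```

Request:
apply_moves:
  targets:
    - {"dp":[0,-0.004,0],"spin":0,"grip":255}
    - {"dp":[0,0,0],"spin":0,"grip":255}

```text
time: 17.0
tool_pos: [0.5135, 0.1387, 0.0225]
ee_rot: [[-0.005, -0.015, 1.0], [0.043, 0.999, 0.015], [-0.999, 0.043, -0.004]]
wrist_force: [-1.9, 4.9, 1.2]
width: 0.001
```

```bash
python3 st.py; python3 crop.py c5.png
```

```text
17.0 jig mm [-31.1  99.9  22.5] F [-1.8  4.9  1.2] 0.0012646801473880497 [[-0.004, 0.0, 1.0], [0.043, 0.999, -0.0], [-0.999, 0.043, -0.004]]
```

View pics/c5.png

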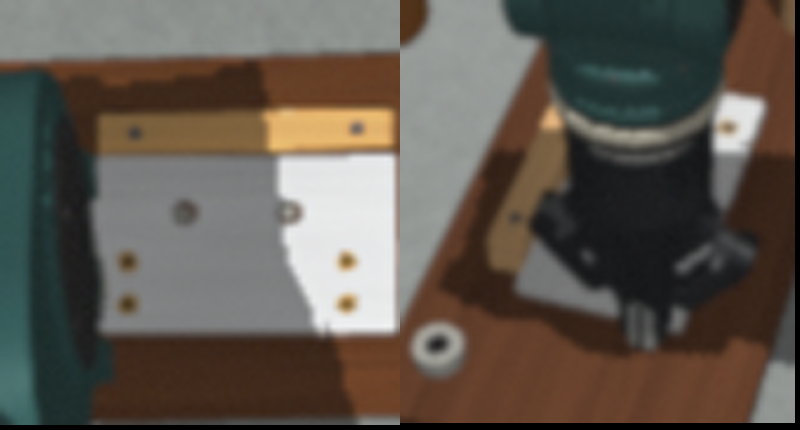

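Both holes are now concentric with the pins, at (185,212) and (289,212), and the edge is parallel to the fence. I'll withdraw and verify.

Request:
apply_moves:
  targets:
    - {"dp":[0,0.1,0],"spin":0,"grip":255}
    - {"dp":[0,0.15,0],"spin":0,"grip":255}
    - {"dp":[-0.3,0,0],"spin":0,"grip":255}
    - {"dp":[-0.3,0,0],"spin":0,"grip":255}
    - {"dp":[-0.3,0,0],"spin":0,"grip":255}
    - {"dp":[-0.3,0,0],"spin":0,"grip":255}
    - {"dp":[0,-0.1,-0.3],"spin":0,"grip":255}
    - {"dp":[0,-0.3,-0.25],"spin":0,"grip":255}
    - {"dp":[0,-0.3,-0.25],"spin":0,"grip":255}
    - {"dp":[0,-0.3,-0.1],"spin":0,"grip":255}
    - {"dp":[0,-0.3,0],"spin":0,"grip":255}
    - {"dp":[0,-0.3,0],"spin":0,"grip":255}

```text
time: 18.6
tool_pos: [0.3825, -0.0746, 0.1946]
ee_rot: [[-0.003, -0.015, 1.0], [0.041, 0.999, 0.015], [-0.999, 0.041, -0.003]]
wrist_force: [0.5, 0.3, 0.4]
width: -0.001
```

Request:
apply_moves:
  targets:
    - {"dp":[0,-0.3,0],"spin":0,"grip":255}
    - {"dp":[0,-0.3,0],"spin":0,"grip":255}
    - {"dp":[0,-0.3,0],"spin":0,"grip":255}
    - {"dp":[0,-0.3,0],"spin":0,"grip":255}
    - {"dp":[0,-0.3,0],"spin":0,"grip":255}
    - {"dp":[0,0,0],"spin":0,"grip":255}

```text
time: 19.35
tool_pos: [0.386, -0.3005, 0.1843]
ee_rot: [[-0.005, -0.012, 1.0], [0.041, 0.999, 0.012], [-0.999, 0.041, -0.004]]
wrist_force: [-0.6, -0.0, 0.4]
width: 0.001
```

```bash
python3 st.py; python3 crop.py c6.png
```

```text
19.35 jig mm [-165.1 -337.4  184.3] F [-0.6 -0.   0.4] 0.0013039612476940937 [[-0.004, 0.003, 1.0], [0.041, 0.999, -0.003], [-0.999, 0.041, -0.004]]
```

View pics/c6.png

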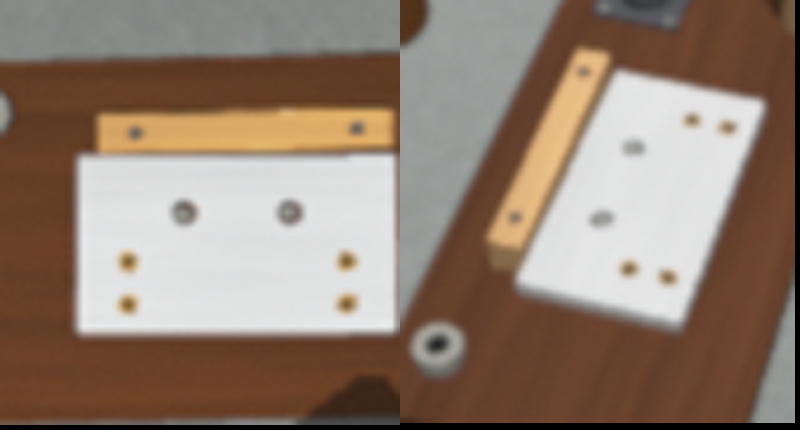

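The template fills (76–396, 155–334), with the pins in both holes. I'll fit it with subpixel edge lines, and run the same line fit on the fence and board for reference.

```bash
cat > edge.py <<'E'
from tf import *
# subpixel quad of white plate per view: for each edge of predicted quad, sample gradient peaks normal to edge, fit line
def quad(d,P,span=5):
    g=cv2.GaussianBlur(d['pixels'][:,:,2],(0,0),.7).astype(np.float32) # blue: white vs wood
    c=P.mean(0);L=[]
    for i in range(4):
        a,b=P[i],P[(i+1)%4];n=np.array([b[1]-a[1],a[0]-b[0]]);n/=np.linalg.norm(n)
        if n@((a+b)/2-c)<0:n=-n
        k=np.arange(-span,span+.01,.1);pts=[]
        for f in np.linspace(.12,.88,40):
            m=a+f*(b-a)+k[:,None]*n
            v=cv2.remap(g,m[:,:1].astype(np.float32),m[:,1:].astype(np.float32),cv2.INTER_CUBIC)[:,0]
            pts.append(m[np.argmin(np.gradient(v))])
        pts=np.array(pts,np.float32);vx,vy,x,y=cv2.fitLine(pts,cv2.DIST_HUBER,0,.01,.01).ravel();L.append(np.cross([x,y,1],[x+vx,y+vy,1]))
    Q=[]
    for i in range(4):
        p=np.cross(L[i-1],L[i]);Q.append(p[:2]/p[2])
    return np.array(Q)
W=place(T[:4]+[0,0,.018],jp)
qt,qs=quad(t,proj(t,W)),quad(s,proj(s,W))
print((qt-proj(t,W)).round(2).tolist(),(qs-proj(s,W)).round(2).tolist())
F=place(J[4:8],jp);ft=quad(t,proj(t,F),3)
B=place(J[:4],jp)
ang=lambda Q:[np.degrees(np.arctan2(*(Q[1]-Q[0])[::-1])),np.degrees(np.arctan2(*(Q[2]-Q[3])[::-1]))]
print('top angles plate',ang(qt),'fence',ang(ft),'pred seated',ang(proj(t,W)),'pred fence',ang(proj(t,F)))
for n,d,Q in(('top',t,qt),('side',s,qs)):
    P=np.array([onz(d,p,.028) for p in Q]);print(n,'sizes if flat at z28',[round(float(np.linalg.norm(P[i]-P[(i+1)%4]))*1e3,1) for i in range(4)],'centre jig',(injig(P.mean(0))*1e3).round(1),'yaw',round(float(np.arctan2(-(P[0]-P[1])[0],(P[0]-P[1])[1])-jp[2]),4))
print('tri z',[tri(ray(t,qt[i]),ray(s,qs[i]))[0][2].round(4) for i in range(4)])
def f(q):
    W=placeT(T[:4],q);return np.r_[(proj(t,W)-qt).ravel(),(proj(s,W)-qs-q[6:8]).ravel()]
r=least_squares(f,[jp[0],jp[1],.018,jp[2],0,0,0,0]);print((injig(r.x[:3])*1e3).round(1),(r.x[3:6]-[jp[2],0,0]).round(4),r.x[6:],abs(r.fun).max())
E
python3 edge.py
```

```text
[[0.31, -0.53], [0.95, 0.88], [0.2, 0.67], [-0.21, -0.68]] [[-1.69, 0.02], [0.16, -0.95], [0.66, -0.15], [-1.09, 0.78]]
top angles plate [np.float64(-0.030599244572508212), np.float64(0.0034970568507338017)] fence [np.float64(-1.6919581838165618), np.float64(-0.09616897320314051)] pred seated [np.float64(-1.3099808670588264), np.float64(-1.2090022423890212)] pred fence [np.float64(-1.335824473365914), np.float64(-1.3133987846210824)]
top sizes if flat at z28 [181.8, 99.3, 181.1, 99.6] centre jig [-0.3 -0.9 28. ] yaw -0.0224
side sizes if flat at z28 [185.3, 102.6, 184.4, 102.3] centre jig [ 1.4 -0.2 28. ] yaw -0.0194
tri z [np.float64(0.0263), np.float64(0.0302), np.float64(0.0287), np.float64(0.0251)]
[-0.8 -1.4 27.9] [-0.0242 -0.0084 -0.0305] [ 0.78727563 -2.44298654] 0.5217817754953094
```

The position is within about 1 mm, but yaw is still about -0.02 rad, and I can't settle flatness at the 2 mm level from these views. A light nudge on the right half of the near edge will square it, and it will also show whether the pins block it.

Request:
apply_moves:
  targets:
    - {"dp":[0,0.27,0],"spin":0,"grip":255}
    - {"dp":[0,0.27,0],"spin":0,"grip":255}
    - {"dp":[0,0.27,0],"spin":0,"grip":255}
    - {"dp":[0,0.27,0],"spin":0,"grip":255}
    - {"dp":[0,0.27,0],"spin":0,"grip":255}
    - {"dp":[0,0.27,0.2],"spin":0,"grip":255}
    - {"dp":[0,0.27,0.23],"spin":0,"grip":255}
    - {"dp":[0.25,0,0],"spin":0,"grip":255}
    - {"dp":[0.25,0,0],"spin":0,"grip":255}
    - {"dp":[0.25,0,0],"spin":0,"grip":255}
    - {"dp":[0.25,0,0],"spin":0,"grip":255}
    - {"dp":[0,0,0],"spin":0,"grip":255}

```text
time: 20.95
tool_pos: [0.4435, -0.0063, 0.0456]
ee_rot: [[-0.008, -0.016, 1.0], [0.043, 0.999, 0.016], [-0.999, 0.043, -0.007]]
wrist_force: [-0.5, 0.1, 0.5]
width: 0.001
```

```bash
python3 st.py
```

```text
20.95 jig mm [-103.2  -44.    45.6] F [-0.5  0.2  0.5] 0.0007295428184787471 [[-0.007, -0.001, 1.0], [0.043, 0.999, 0.001], [-0.999, 0.043, -0.007]]
```

Request:
apply_moves:
  targets:
    - {"dp":[0.1,0,0],"spin":0,"grip":255}
    - {"dp":[0.05,0,0],"spin":0,"grip":255}
    - {"dp":[0,0,0.08],"spin":0,"grip":255}
    - {"dp":[0,0,0.08],"spin":0,"grip":255}
    - {"dp":[0,0,0.04],"spin":0,"grip":255}
    - {"dp":[0,0,0],"spin":0,"grip":255}

```text
time: 21.7
tool_pos: [0.476, -0.0062, 0.0242]
ee_rot: [[-0.004, -0.015, 1.0], [0.042, 0.999, 0.015], [-0.999, 0.042, -0.003]]
wrist_force: [-1.4, -0.5, 0.5]
width: 0.001
```

```bash
python3 st.py
```

```text
21.7 jig mm [-70.8 -44.4  24.2] F [-1.4 -0.5  0.5] 0.0013800651562335385 [[-0.003, 0.0, 1.0], [0.042, 0.999, -0.0], [-0.999, 0.042, -0.003]]
```

Request:
apply_moves:
  targets:
    - {"dp":[0.008,0,0.01],"spin":0,"grip":255}
    - {"dp":[0,0,0.007],"spin":0,"grip":255}
    - {"dp":[0,0,0.005],"spin":0,"grip":255}

```text
time: 22.08
tool_pos: [0.4786, -0.0061, 0.0228]
ee_rot: [[-0.004, -0.014, 1.0], [0.042, 0.999, 0.015], [-0.999, 0.042, -0.004]]
wrist_force: [0.4, -0.5, 0.1]
width: 0.002
```

Request:
apply_moves:
  targets:
    - {"dp":[0,0,0.006],"spin":0,"grip":255}
    - {"dp":[0,0,0],"spin":0,"grip":255}

```text
time: 22.32
tool_pos: [0.4796, -0.0061, 0.0229]
ee_rot: [[-0.004, -0.014, 1.0], [0.042, 0.999, 0.015], [-0.999, 0.042, -0.004]]
wrist_force: [0.1, -0.1, 0.4]
width: 0.001
```

Request:
apply_moves:
  targets:
    - {"dp":[0,0,0.006],"spin":0,"grip":255}
    - {"dp":[0,0,0],"spin":0,"grip":255}

```text
time: 22.58
tool_pos: [0.4805, -0.0061, 0.0229]
ee_rot: [[-0.004, -0.014, 1.0], [0.042, 0.999, 0.015], [-0.999, 0.042, -0.004]]
wrist_force: [0.2, -0.9, -0.3]
width: 0.001
```

```bash
python3 st.py
```

```text
22.575 jig mm [-66.2 -44.4  22.9] F [ 0.2 -0.9 -0.3] 0.0009911847494428567 [[-0.004, 0.0, 1.0], [0.042, 0.999, -0.0], [-0.999, 0.042, -0.004]]
```

Request:
apply_moves:
  targets:
    - {"dp":[0,0,0.006],"spin":0,"grip":255}
    - {"dp":[0,0,0],"spin":0,"grip":255}

```text
time: 22.82
tool_pos: [0.4815, -0.0061, 0.0228]
ee_rot: [[-0.004, -0.014, 1.0], [0.042, 0.999, 0.015], [-0.999, 0.042, -0.004]]
wrist_force: [1.0, -0.1, -0.4]
width: 0.003
```

Request:
apply_moves:
  targets:
    - {"dp":[0,0,0.006],"spin":0,"grip":255}
    - {"dp":[0,0,0],"spin":0,"grip":255}

```text
time: 23.08
tool_pos: [0.4823, -0.0061, 0.0228]
ee_rot: [[-0.004, -0.014, 1.0], [0.042, 0.999, 0.015], [-0.999, 0.042, -0.004]]
wrist_force: [-0.6, -0.8, 0.2]
width: 0.0
```

Request:
apply_moves:
  targets:
    - {"dp":[0,0,0.005],"spin":0,"grip":255}
    - {"dp":[0,0,0],"spin":0,"grip":255}

```text
time: 23.32
tool_pos: [0.483, -0.006, 0.0228]
ee_rot: [[-0.004, -0.014, 1.0], [0.042, 0.999, 0.015], [-0.999, 0.042, -0.004]]
wrist_force: [0.1, -0.9, -0.7]
width: 0.002
```

```bash
python3 st.py
```

```text
23.325 jig mm [-63.7 -44.4  22.8] F [ 0.1 -0.9 -0.7] 0.0016921487586949674 [[-0.004, 0.0, 1.0], [0.042, 0.999, -0.0], [-0.999, 0.042, -0.004]]
```

Request:
apply_moves:
  targets:
    - {"dp":[0,0,0.007],"spin":0,"grip":255}
    - {"dp":[0,0,0],"spin":0,"grip":255}

```text
time: 23.58
tool_pos: [0.4842, -0.006, 0.0229]
ee_rot: [[-0.004, -0.014, 1.0], [0.042, 0.999, 0.015], [-0.999, 0.042, -0.004]]
wrist_force: [0.2, 0.9, 0.3]
width: 0.003
```

Request:
apply_moves:
  targets:
    - {"dp":[0,0,0.007],"spin":0,"grip":255}
    - {"dp":[0,0,0],"spin":0,"grip":255}

```text
time: 23.82
tool_pos: [0.4852, -0.006, 0.0228]
ee_rot: [[-0.004, -0.014, 1.0], [0.042, 0.999, 0.015], [-0.999, 0.042, -0.004]]
wrist_force: [-0.0, -0.5, -0.5]
width: 0.001
```

```bash
python3 st.py
```

```text
23.825 jig mm [-61.6 -44.4  22.8] F [-0.  -0.5 -0.5] 0.0013599701207946573 [[-0.004, 0.0, 1.0], [0.042, 0.999, -0.0], [-0.999, 0.042, -0.004]]
```

Request:
apply_moves:
  targets:
    - {"dp":[0,0,0.007],"spin":0,"grip":255}
    - {"dp":[0,0,0],"spin":0,"grip":255}

```text
time: 24.08
tool_pos: [0.4863, -0.006, 0.0228]
ee_rot: [[-0.004, -0.014, 1.0], [0.042, 0.999, 0.015], [-0.999, 0.042, -0.004]]
wrist_force: [0.7, -0.2, -0.1]
width: 0.0
```

Request:
apply_moves:
  targets:
    - {"dp":[0,0,0.007],"spin":0,"grip":255}
    - {"dp":[0,0,0],"spin":0,"grip":255}

```text
time: 24.32
tool_pos: [0.4873, -0.006, 0.0228]
ee_rot: [[-0.004, -0.014, 1.0], [0.042, 0.999, 0.015], [-0.999, 0.042, -0.004]]
wrist_force: [0.6, -0.5, 0.6]
width: 0.0
```

```bash
python3 st.py
```

```text
24.325 jig mm [-59.4 -44.4  22.8] F [ 0.6 -0.5  0.6] 0.00017633711971338996 [[-0.004, 0.0, 1.0], [0.042, 0.999, -0.0], [-0.999, 0.042, -0.004]]
```

Request:
apply_moves:
  targets:
    - {"dp":[0,0,0.008],"spin":0,"grip":255}
    - {"dp":[0,0,0],"spin":0,"grip":255}

```text
time: 24.58
tool_pos: [0.4885, -0.006, 0.0228]
ee_rot: [[-0.004, -0.014, 1.0], [0.042, 0.999, 0.015], [-0.999, 0.042, -0.004]]
wrist_force: [0.6, 0.2, -0.2]
width: 0.002
```

Request:
apply_moves:
  targets:
    - {"dp":[0,0,0.008],"spin":0,"grip":255}
    - {"dp":[0,0,0],"spin":0,"grip":255}

```text
time: 24.82
tool_pos: [0.4897, -0.0059, 0.0228]
ee_rot: [[-0.004, -0.014, 1.0], [0.042, 0.999, 0.015], [-0.999, 0.042, -0.004]]
wrist_force: [0.1, -0.2, -0.9]
width: 0.002
```

Request:
apply_moves:
  targets:
    - {"dp":[0,0,0.006],"spin":0,"grip":255}
    - {"dp":[0,0,0],"spin":0,"grip":255}

```text
time: 25.08
tool_pos: [0.49, -0.0059, 0.0227]
ee_rot: [[-0.005, -0.014, 1.0], [0.042, 0.999, 0.015], [-0.999, 0.042, -0.005]]
wrist_force: [-3.7, -0.2, 1.6]
width: 0.001
```

```bash
python3 st.py; python3 crop.py c7.png
```

```text
25.075 jig mm [-56.7 -44.4  22.7] F [-3.7 -0.2  1.6] 0.0014924244048377337 [[-0.005, 0.001, 1.0], [0.042, 0.999, -0.0], [-0.999, 0.042, -0.005]]
```

View pics/c7.png

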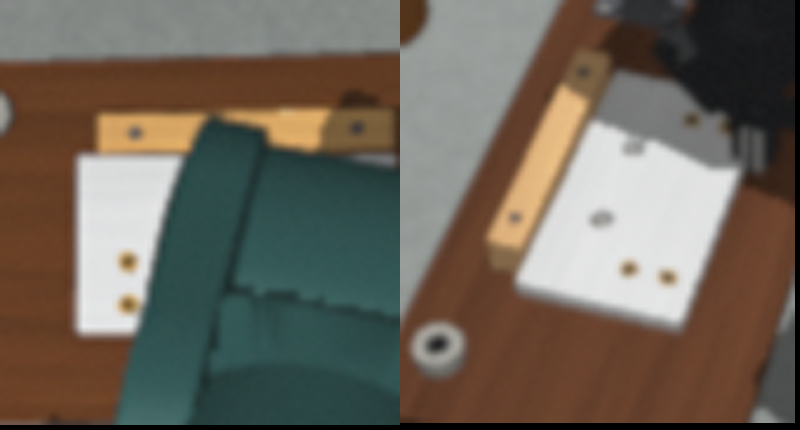

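The fingers have just touched the near edge on its right half, at 3.7 N, so the shut fingertip is only about ±6 mm thick in this direction. I'll keep nudging.

Request:
apply_moves:
  targets:
    - {"dp":[0,0,0.005],"spin":0,"grip":255}
    - {"dp":[0,0,0],"spin":0,"grip":255}

```text
time: 25.42
tool_pos: [0.4908, -0.006, 0.0227]
ee_rot: [[-0.005, -0.014, 1.0], [0.042, 0.999, 0.014], [-0.999, 0.042, -0.005]]
wrist_force: [-6.3, -2.3, 2.4]
width: 0.004
```

Request:
apply_moves:
  targets:
    - {"dp":[0,0,0.005],"spin":0,"grip":255}
    - {"dp":[0,0,0],"spin":0,"grip":255}

```text
time: 25.68
tool_pos: [0.4914, -0.0061, 0.0227]
ee_rot: [[-0.006, -0.014, 1.0], [0.042, 0.999, 0.014], [-0.999, 0.042, -0.005]]
wrist_force: [-6.2, -2.6, 3.6]
width: 0.005
```

```bash
python3 st.py
```

```text
25.675 jig mm [-55.4 -44.6  22.7] F [-6.2 -2.6  3.6] 0.004658870712073217 [[-0.005, 0.001, 1.0], [0.042, 0.999, -0.001], [-0.999, 0.042, -0.005]]
```

Request:
apply_moves:
  targets:
    - {"dp":[0,0,0.005],"spin":0,"grip":255}
    - {"dp":[0,0,0],"spin":0,"grip":255}

```text
time: 25.92
tool_pos: [0.4921, -0.0061, 0.0227]
ee_rot: [[-0.006, -0.014, 1.0], [0.042, 0.999, 0.014], [-0.999, 0.042, -0.005]]
wrist_force: [-6.9, -3.4, 3.2]
width: 0.003
```

Request:
apply_moves:
  targets:
    - {"dp":[0,0,0.004],"spin":0,"grip":255}
    - {"dp":[0,0,0],"spin":0,"grip":255}

```text
time: 26.18
tool_pos: [0.4923, -0.0062, 0.0226]
ee_rot: [[-0.006, -0.014, 1.0], [0.041, 0.999, 0.014], [-0.999, 0.041, -0.006]]
wrist_force: [-9.1, -3.9, 5.1]
width: -0.005
```

```bash
python3 st.py
```

```text
26.175 jig mm [-54.5 -44.6  22.6] F [-9.2 -3.8  5.1] -0.004701648520195952 [[-0.006, 0.001, 1.0], [0.041, 0.999, -0.001], [-0.999, 0.041, -0.006]]
```

The template moved about 2 mm and then stalled, with force rising to 9 N. The pins are blocking it. I'll back off and re-measure.

Request:
apply_moves:
  targets:
    - {"dp":[0,0,-0.1],"spin":0,"grip":255}
    - {"dp":[0,0,-0.2],"spin":0,"grip":255}
    - {"dp":[-0.3,0,-0.1],"spin":0,"grip":255}
    - {"dp":[-0.3,0,-0.2],"spin":0,"grip":255}
    - {"dp":[-0.3,0,0],"spin":0,"grip":255}
    - {"dp":[-0.2,-0.2,0],"spin":0,"grip":255}
    - {"dp":[0,-0.3,0],"spin":0,"grip":255}
    - {"dp":[0,-0.3,0],"spin":0,"grip":255}
    - {"dp":[0,-0.3,0],"spin":0,"grip":255}
    - {"dp":[0,-0.3,0],"spin":0,"grip":255}
    - {"dp":[0,-0.3,0],"spin":0,"grip":255}
    - {"dp":[0,-0.3,0],"spin":0,"grip":255}

```text
time: 27.68
tool_pos: [0.408, -0.3152, 0.1752]
ee_rot: [[-0.003, -0.014, 1.0], [0.042, 0.999, 0.014], [-0.999, 0.042, -0.003]]
wrist_force: [0.3, 1.5, 0.6]
width: 0.001
```

```bash
python3 st.py; cp last_top.npz /tmp/; python3 crop.py c8.png; python3 edge.py
```

```text
27.675 jig mm [-143.3 -352.4  175.2] F [0.3 1.5 0.6] 0.0009882444366858202 [[-0.003, 0.001, 1.0], [0.042, 0.999, -0.0], [-0.999, 0.042, -0.003]]
[[0.21, -1.11], [0.95, -0.25], [0.2, 0.57], [-0.17, -0.66]] [[-1.41, 0.03], [-0.86, -0.64], [-0.55, -0.64], [-0.84, 0.75]]
top angles plate [np.float64(-0.5219451905140453), np.float64(-0.10228880433793061)] fence [np.float64(-1.7514342166604409), np.float64(-8.628378472239495)] pred seated [np.float64(-1.3099808670588264), np.float64(-1.2090022423890212)] pred fence [np.float64(-1.335824473365914), np.float64(-1.3133987846210824)]
top sizes if flat at z28 [182.1, 102.3, 181.0, 101.3] centre jig [ 1.  -0.9 28. ] yaw -0.0138
side sizes if flat at z28 [183.0, 101.1, 185.1, 102.2] centre jig [ 2.7  0.  28. ] yaw -0.0014
tri z [np.float64(0.0262), np.float64(0.0278), np.float64(0.0306), np.float64(0.0251)]
[ 0.1 -1.6 30.9] [-0.0124 -0.0037 -0.0294] [ 0.87194456 -3.20489251] 0.4552048519052091
```

View pics/c8.png

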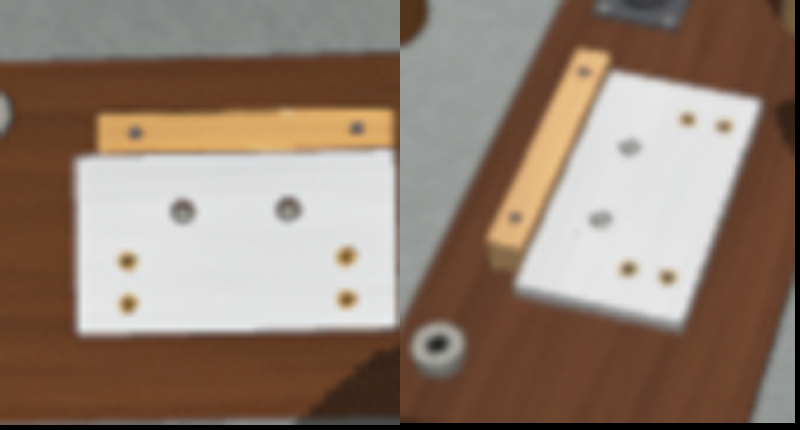

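The template is now parallel to the fence: its far edge runs (75,157) to (394,150). It sits about 1 mm towards the fence, with pins visible in both holes at (182,211) and (288,209). For a sure height check I'll touch its top lightly with the fingertips, first near the far side and then near the near side.

Request:
apply_moves:
  targets:
    - {"dp":[0,0.29,0],"spin":0,"grip":255}
    - {"dp":[0,0.29,0],"spin":0,"grip":255}
    - {"dp":[0,0.29,0],"spin":0,"grip":255}
    - {"dp":[0,0.29,0],"spin":0,"grip":255}
    - {"dp":[0,0.29,0],"spin":0,"grip":255}
    - {"dp":[0,0.29,0],"spin":0,"grip":255}
    - {"dp":[0,0.29,0],"spin":0,"grip":255}
    - {"dp":[0,0.25,0.1],"spin":0,"grip":255}
    - {"dp":[0,0,0.33],"spin":0,"grip":255}
    - {"dp":[0,0,0.33],"spin":0,"grip":255}
    - {"dp":[0,0,0.33],"spin":0,"grip":255}
    - {"dp":[0,0,0.05],"spin":0,"grip":255}

```text
time: 29.28
tool_pos: [0.5762, 0.0307, 0.1883]
ee_rot: [[-0.004, -0.015, 1.0], [0.043, 0.999, 0.015], [-0.999, 0.043, -0.003]]
wrist_force: [-1.0, -0.3, -0.2]
width: 0.002
```

```bash
python3 st.py
```

```text
29.275 jig mm [ 29.9  -9.  188.3] F [-1.  -0.3 -0.2] 0.001864698683599354 [[-0.003, -0.0, 1.0], [0.043, 0.999, 0.0], [-0.999, 0.043, -0.003]]
```

Request:
apply_moves:
  targets:
    - {"dp":[0.25,0,0],"spin":0,"grip":255}
    - {"dp":[0.25,0,0],"spin":0,"grip":255}
    - {"dp":[0.25,0,0],"spin":0,"grip":255}
    - {"dp":[0.2,0,0],"spin":0,"grip":255}
    - {"dp":[0.06,0,0],"spin":0,"grip":255}
    - {"dp":[0,0,0],"spin":0,"grip":255}

```text
time: 30.02
tool_pos: [0.5734, 0.0368, 0.0383]
ee_rot: [[-0.004, -0.015, 1.0], [0.042, 0.999, 0.015], [-0.999, 0.042, -0.004]]
wrist_force: [0.3, -0.1, -0.2]
width: 0.001
```

Request:
apply_moves:
  targets:
    - {"dp":[0.015,0,0],"spin":0,"grip":255}
    - {"dp":[0,0,0],"spin":0,"grip":255}

```text
time: 30.28
tool_pos: [0.5742, 0.0367, 0.0363]
ee_rot: [[-0.003, -0.015, 1.0], [0.042, 0.999, 0.015], [-0.999, 0.042, -0.002]]
wrist_force: [1.1, -0.5, -0.5]
width: -0.001
```

```bash
python3 st.py
```

```text
30.275 jig mm [28.1 -3.  36.3] F [ 1.1 -0.6 -0.5] -0.0007793720504924484 [[-0.002, 0.0, 1.0], [0.042, 0.999, -0.0], [-0.999, 0.042, -0.002]]
```

Request:
apply_moves:
  targets:
    - {"dp":[0.018,0,0],"spin":0,"grip":255}
    - {"dp":[0,0,0],"spin":0,"grip":255}

```text
time: 30.52
tool_pos: [0.5737, 0.0369, 0.0328]
ee_rot: [[-0.004, -0.014, 1.0], [0.042, 0.999, 0.015], [-0.999, 0.042, -0.004]]
wrist_force: [-0.3, -0.2, -0.0]
width: 0.003
```

Request:
apply_moves:
  targets:
    - {"dp":[0.01,0,0],"spin":0,"grip":255}
    - {"dp":[0,0,0],"spin":0,"grip":255}

```text
time: 30.78
tool_pos: [0.5737, 0.037, 0.0312]
ee_rot: [[-0.004, -0.014, 1.0], [0.042, 0.999, 0.015], [-0.999, 0.042, -0.004]]
wrist_force: [-0.5, -0.3, -0.5]
width: -0.0
```

Request:
apply_moves:
  targets:
    - {"dp":[0.005,0,0],"spin":0,"grip":255}
    - {"dp":[0,0,0],"spin":0,"grip":255}

```text
time: 31.02
tool_pos: [0.5738, 0.037, 0.0305]
ee_rot: [[-0.004, -0.014, 1.0], [0.042, 0.999, 0.015], [-0.999, 0.042, -0.004]]
wrist_force: [0.0, 0.0, 0.1]
width: 0.002
```

Request:
apply_moves:
  targets:
    - {"dp":[0.005,0,0],"spin":0,"grip":255}
    - {"dp":[0,0,0],"spin":0,"grip":255}

```text
time: 31.28
tool_pos: [0.5737, 0.037, 0.0298]
ee_rot: [[-0.004, -0.014, 1.0], [0.042, 0.999, 0.015], [-0.999, 0.042, -0.004]]
wrist_force: [-0.4, -0.2, -0.7]
width: -0.001
```

Request:
apply_moves:
  targets:
    - {"dp":[0.004,0,0],"spin":0,"grip":255}
    - {"dp":[0,0,0],"spin":0,"grip":255}

```text
time: 31.52
tool_pos: [0.5737, 0.037, 0.0292]
ee_rot: [[-0.004, -0.014, 1.0], [0.042, 0.999, 0.015], [-0.999, 0.042, -0.004]]
wrist_force: [0.6, 0.9, -0.1]
width: -0.001
```

Request:
apply_moves:
  targets:
    - {"dp":[0.004,0,0],"spin":0,"grip":255}
    - {"dp":[0,0,0],"spin":0,"grip":255}

```text
time: 31.78
tool_pos: [0.5738, 0.0371, 0.0286]
ee_rot: [[-0.004, -0.014, 1.0], [0.042, 0.999, 0.015], [-0.999, 0.042, -0.004]]
wrist_force: [-0.5, -0.3, -0.3]
width: -0.001
```

Request:
apply_moves:
  targets:
    - {"dp":[0.003,0,0],"spin":0,"grip":255}
    - {"dp":[0,0,0],"spin":0,"grip":255}

```text
time: 32.02
tool_pos: [0.5738, 0.0371, 0.0283]
ee_rot: [[-0.004, -0.014, 1.0], [0.042, 0.999, 0.015], [-0.999, 0.042, -0.003]]
wrist_force: [0.1, -0.1, 3.5]
width: 0.0
```

The fingertip touched the top near the far side at TCP z 28.3 mm. The flat value is 28 mm, and the tilted tip corner is about 0.4 mm lower, so the template is fully down. I'll lift off and go clear.

Request:
apply_moves:
  targets:
    - {"dp":[-0.1,0,0],"spin":0,"grip":255}
    - {"dp":[-0.3,0,0],"spin":0,"grip":255}
    - {"dp":[-0.3,0,0],"spin":0,"grip":255}
    - {"dp":[-0.35,0,0],"spin":0,"grip":255}
    - {"dp":[0,0,-0.3],"spin":0,"grip":255}
    - {"dp":[0,0,-0.3],"spin":0,"grip":255}
    - {"dp":[0,0,-0.3],"spin":0,"grip":255}
    - {"dp":[0,-0.2,-0.25],"spin":0,"grip":255}
    - {"dp":[0,-0.3,0],"spin":0,"grip":255}
    - {"dp":[0,-0.3,0],"spin":0,"grip":255}
    - {"dp":[0,-0.3,0],"spin":0,"grip":255}
    - {"dp":[0,-0.3,0],"spin":0,"grip":255}

```text
time: 33.52
tool_pos: [0.4048, -0.1835, 0.1782]
ee_rot: [[-0.003, -0.014, 1.0], [0.042, 0.999, 0.014], [-0.999, 0.042, -0.003]]
wrist_force: [0.3, 0.3, -1.0]
width: -0.001
```

Request:
apply_moves:
  targets:
    - {"dp":[0,-0.3,0],"spin":0,"grip":255}
    - {"dp":[0,-0.3,0],"spin":0,"grip":255}
    - {"dp":[0,-0.2,0],"spin":0,"grip":255}
    - {"dp":[0,0,0],"spin":0,"grip":255}
    - {"dp":[0,0,0],"spin":0,"grip":255}

```text
time: 34.15
tool_pos: [0.4066, -0.3012, 0.1727]
ee_rot: [[-0.004, -0.014, 1.0], [0.042, 0.999, 0.015], [-0.999, 0.042, -0.004]]
wrist_force: [-0.4, 0.6, -0.2]
width: 0.005
```

```bash
python3 st.py; cp last_top.npz o.npz; python3 -c "
from h import *
a=np.load('o.npz')['pixels'].astype(int);b=grab('top')['pixels'].astype(int)
d=np.abs(a-b).max(2)[140:225,165:325];print('changed px on jig since last check',(d>40).sum())
print(arm.job_done())"
```

```text
34.15 jig mm [-144.6 -338.4  172.7] F [-0.3  0.6 -0.2] 0.00462021534371925 [[-0.003, 0.0, 1.0], [0.042, 0.999, -0.0], [-0.999, 0.042, -0.004]]
changed px on jig since last check 52
the job is handed in; nothing more can be done
None
```

The template is seated over both pins and lies flat as far as my checks show. I handed the job in at about 34 s with the hand clear. I pushed it square against the fence and slid it right along it. It first caught on the pin noses, so I gave it two small corrective nudges.

**Checks that agreed:**
- The last pictures show a pin in each hole and the template parallel to the fence.
- A light fingertip touch (3.5 N) on its top between the holes and the fence met it at 28.3 mm. The flat height is 28 mm.
- Every wrist-force reading I took was below about 16 N.

**Checks that were weak or disagreed:**
- **Position:** the camera fits scatter by 1–2 mm and 0.01–0.02 rad between views. The template may sit about 1 mm towards the fence, within the slack on the pins.
- **Height by camera:** this was too coarse to prove it flat, so I relied on the touch. I planned a second touch on the near side but did not make it.
- **Final picture:** 52 pixels around the jig changed between the last two top views. I took this to be the arm's shadow, but I had no picture views left to confirm it.
- **Joint 6:** it ran up to its end stop, reading 3.141 against a range of 3.14, before I turned the hand back. That could count as passing its range.
- **Bystanders:** I saw no sign that any were touched, but I did not measure them again.

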